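# Park the index plunger and run the weld fixture's carriage out to load

### The arm

A 7-joint arm with a two-finger parallel gripper is mounted at the origin on the work surface. World frame = base frame: x ahead of the robot, y to its left, z up, the work surface at z = 0. Lengths are in m, angles in degrees, forces in N, time in s.
With the tool pointing down it reaches from about 0.425 to 0.875 m from the base axis. Payload 4.7 kg.
Tool frame: the origin (TCP) lies between the finger pads; the fingertips stand 8 mm ahead of it and the grasp point (between the pads) lies 11 mm behind it (env.tip_extent is the distance from the TCP to the fingertips, in m); z points along the fingers, y is the line along which they close (so a half turn about z gives the same grasp; the last joint's range is limited). The gripper opens to 87 mm and grips with 3 to 60 N. Pads are 19 mm wide; open, the fingers measure 117 mm over their backs; the gripper's body (75 mm by 190 mm) begins 51 mm behind the grasp point.
Start: joints at [76.667, 18.392, -4.016, 83.108, 1.295, 78.541, -3.26], TCP at [0.159, -0.63, 0.231] pointing down, gripper open.
Joint ranges: [-163.93, 163.93], [-17.29, 119.83], [-79.2, 71.16], [3.27, 140.29], [-89.18, 269.18], [5.43, 117.66], [-154.24, 154.24]. Speed limits (degrees/s): [147.25, 147.25, 180, 180, 180, 180, 180].

### API

Orientations are given as [roll, pitch, yaw] about the fixed x, y, z axes, in that order (R = Rz(yaw) Ry(pitch) Rx(roll)).
In Python, from cell import sensors, vision, workorder, env gives the robot as it stands.
- The arm moves only by the tool drive_tool, never from a script. Its argument "moves" is a list of rows, each an object of numbers: "x", "y", "z": the shift along the tool's x, y, z in mm; "rx", "ry", "rz": the turn, a rotation vector about the tool's x, y, z in rad; "fingers": the closure, from -1 (fully open) to 1 (shut). In form: [{"x": .., "y": .., "z": .., "rx": .., "ry": .., "rz": .., "fingers": ..}, ...]. A call has 1 to 20 rows; each row is the pose to reach, as a shift and turn from the pose commanded when the call began, along the tool's axes at that moment; what a row does not reach only later rows make up. A row lasts 1/8 s, in which the tool goes at most 62.5 mm and 10.7 degrees, less where a joint would pass 70% of its speed; a pose out of reach is approached as far as the arm can. A call with a gripper value outside its range is refused whole. The fingers move at their own pace and stop on an object; "force" is the grip in N (left out, the last holds). Time passes only in rows, so rows that repeat a pose let the fingers close. It gives the time, the measured TCP pose, the force, the opening and the grip force at its end, in the units of the state.
- sensors.get_obs(): the state, without advancing time (a new reading comes with each control period).
- vision.read_camera(name): name is "scene" or "top" or "wrist"; returns a dict with "image" (480x640x3 uint8, red, green, blue), "fx", "fy", "cx", "cy" (pixels), "R" (3x3) and "t" (3): a world point X has camera coordinates R X + t. Camera axes: x right, y down, z forward; pixel columns grow to the right and rows downward; lengths in m; the calibration is good to about 2 mm. A picture is of the moment at which its call begins. There is no depth.
- workorder.sign_off(): hands the job in; it is judged then, once.
The state is a dict: "time_s": time; "qpos": joint angles; "joint_velocities": joint speeds; "effort": joint torques, N m; "tool_pos": TCP position; "tool_rot": TCP orientation; "force": force on the tool from outside, world axes, zero at the start; "wrist_torque": the same for the moment, N m; "grip_width": finger opening in m; "grasp_force": force on a finger pad.
Only numpy, scipy, OpenCV 4.12 (cv2) and the standard library are available. Lean on these libraries where they do the work, as an engineer would, in place of code of your own. Each camera call takes 0.05 s, during which the arm holds its last target. There are 200 camera calls.

### The job

Free the welding fixture's carriage: pull its sprung index plunger up by the T-bar, twist it clockwise (seen from above) and ease it down into the rest notch so that it stays retracted by itself; then slide the carriage by its post all the way to the end stop. The dog under the T-bar is thin and bends easily, so feel for the notch and never press or pull it hard, and leave the other things on the bench where they are.

Things in the scene. Friction and masses are not known exactly. Their poses are not given: they have to be found in the camera images.
- fixture: Dark steel weld fixture bolted to the bench, base plate 240 (x) by 360 (y) by 18 mm, yaw within 0.35 rad. Origin: on the bench; the base's centre is at y = +30 mm. An aluminium bracket carries the vertical index plunger, whose axis stands at x = -45 mm, y = 0 of this frame.
- collar (a point): Point on the plunger axis, 61 mm above the bench, on the bracket: centre of the foot of the collar ring (aluminium, outer radius 28 mm, inner 17), which has the rest notch. The ring is clamped on at an angle that differs each time and is not measured: the notch lies 0.65 to 1.25 rad clockwise (from above) of where the dog points when down. Axes as the fixture's.
- notch_height (a point): Point on the plunger axis at the height of the notch's floor, 70 mm; it does not tell the notch's angle. Notch 7.2 mm wide for the 5 mm dog. Clockwise of it, to 1.5 rad and more, the ring's top is level at 74 mm: a dog laid there and turned back anticlockwise loses its support at the notch. Before the notch is a ridge 4 mm wide, also 74 mm; before that it is open and the dog drops fully.
- knob: Dark steel T-bar of the plunger: 44 mm long (its x axis), 14 mm thick, 22 mm high, on a 12 mm stem. Origin on the plunger axis, at bench height when down. Turns almost freely; clockwise from above is negative yaw. When down its x axis is within 0.05 rad of the fixture's. Spring: about 7 N down, 12 N at 17 mm. Lift: 0 engaged, 8 mm in the notch, 12 mm on the ring's top (wrong), 17 mm hard stop.
- knob_top (a point): Centre of the top face of the T-bar, on the plunger axis; 124 mm above the bench when down, 132 mm when parked. The bar's mid-height is 11 mm below; its underside, 22 mm below, is 28 mm above the ring's top when down. Pinch it across its thickness from above. Lift 14 to 16 mm to turn freely over the ring's top. No more than 1.5 rad of turn is needed.
- dog: Thin steel pin, 5 mm, sticking out of the stem below the T-bar to 30 mm from the axis, along the bar's +y; underside at 62 mm when down. Origin on the axis at bench height when down. Lies on the ring about 22 mm from the axis. Bends above 35 N of contact, sideways, downward or at the hard stop. Carries 9 N resting in the notch, 10 N on the ring's top; stiff: lower in small steps.
- carriage (a joint): Travel of the carriage along the fixture's +y, 0 to 0.080 m; 0 where the plunger's tip stands in its hole (it then cannot move more than about 1 mm), 0.080 at the end stop. Moves with about 2.5 N of friction.
- carriage_post (a point): Centre of the top of the upright round post on the carriage, 131 mm above the bench: black cap 22 mm in diameter and 10 mm high on a steel rod of 18 mm diameter. At fixture x = +50 mm, y = -45 mm while the carriage is locked. Moves with the carriage.
- wrench: Loose open-ended wrench lying on the bench, a bystander.
- oiler: Loose white bottle, 56 mm in diameter and 130 mm tall, standing on the bench, a bystander. Origin: centre of the underside.
- angle_part: Loose steel angle part, 70 by 40 by 50 mm, on the bench, a bystander.

How it is judged (in metres and radians):
On the way, in this order (a step that is already met when the one before it is completed fails the run):
1. the plunger is parked in the rest notch, let go, with the carriage still in place (z of knob_top in the frame of fixture between 0.1305 and 0.1335 m and contact force between the fingers and knob below 0.5 N and value of joint carriage below 0.005 m), for 0.3 s.
2. the carriage is at the end stop (value of joint carriage above 0.077 m), for 0.2 s.
At the end, for the whole second after the job is handed in: The plunger rests by itself in the notch (top of the T-bar 130.5 to 133.5 mm above the fixture's underside, i.e. lifted 8 mm) and the carriage stands within 3 mm of its end stop, the robot touching nothing (z of knob_top in the frame of fixture between 0.1305 and 0.1335 m and value of joint carriage above 0.077 m).
It fails at once if the dog is overstrained: more than 35 N of contact on it (contact force between dog and anything else above 35 N).
It fails at once if a bystander is shifted by more than 20 mm (distance of any of wrench, oiler, angle_part from where it was at the start of the episode above 0.02 m).
It also fails if it takes over 72 s, if anything falls off the work surface, if the arm or the gripper's body presses on something with over 40 N, if the wrist force passes 120 N, or if a joint passes its speed limit or range.

## Working session

There is one attempt and no reset: what is moved stays moved. The work goes in short steps, Python scripts to look and compute and a tool call to move; the robot and the scene stay as the last step left them, time stands still between calls to the robot, and variables do not carry over. Pictures are saved under pics/ and viewed, at most 12 in all, crops included, and the job is handed in when it is done.

Besides the shell and the picture viewer there is one more tool, called after ">>>" by a JSON object that holds its "fn" and its "kwargs", one argument or row to a line. drive_tool: Moves the arm, as the interface text tells. Its arguments: {"type":"object","properties":{"moves":{"type":"array"},"force":{"type":"number"}},"required":["moves"]}

```bash
mkdir -p pics; cat > h.py <<'E'
from cell import sensors, vision, workorder, env
import numpy as np, cv2
def snap(n,f):
    c=vision.read_camera(n); cv2.imwrite('pics/'+f,c['image'][:,:,::-1]); 
    np.savez('pics/'+f+'.npz',**{k:c[k] for k in ('fx','fy','cx','cy','R','t','image')}); return c
def proj(c,X):
    p=np.array(c['R'])@np.array(X,float).T.reshape(3,-1)+np.array(c['t']).reshape(3,1)
    return np.stack([c['fx']*p[0]/p[2]+c['cx'],c['fy']*p[1]/p[2]+c['cy']],1)
def back(c,u,v,z):
    R=np.array(c['R']);t=np.array(c['t']).ravel();o=-R.T@t
    d=R.T@np.array([(u-c['cx'])/c['fx'],(v-c['cy'])/c['fy'],1]);return o+d*(z-o[2])/d[2]
E
python3 - <<'E'
from h import *
for n in('top','scene'):
    c=snap(n,n+'0.png');R=np.array(c['R']);print(n,c['fx'],-R.T@np.array(c['t']).ravel(),R.round(2).tolist())
o=sensors.get_obs();print({k:np.round(v,3).tolist() for k,v in o.items()})
E
```

```text
top 442.04960161034916 [ 0.41279876 -0.02632466  1.20601242] [[0.02, -1.0, 0.01], [-0.99, -0.02, -0.11], [0.11, -0.01, -0.99]]
scene 524.9258321882432 [ 1.4494393  -0.6415346   0.97619349] [[0.53, 0.85, 0.02], [0.52, -0.31, -0.8], [-0.67, 0.43, -0.61]]
{'time_s': 0.1, 'qpos': [76.668, 18.436, -4.017, 83.17, 1.296, 78.543, -3.258], 'joint_velocities': [0.029, -0.036, -0.071, -0.161, -0.057, 0.013, -0.03], 'effort': [0.0, -49.257, -0.406, -31.34, -0.064, 0.04, 0.0], 'tool_pos': [0.159, -0.63, 0.23], 'tool_rot': [-179.897, 0.006, 14.145], 'force': [-0.583, -0.178, 0.165], 'wrist_torque': [0.037, -0.048, 0.026], 'grasp_force': 0.0, 'grip_width': 0.087}
```

View pics/top0.png

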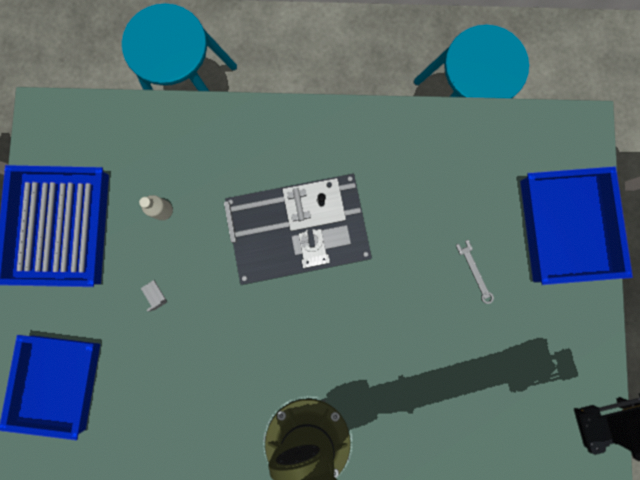

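View pics/scene0.png

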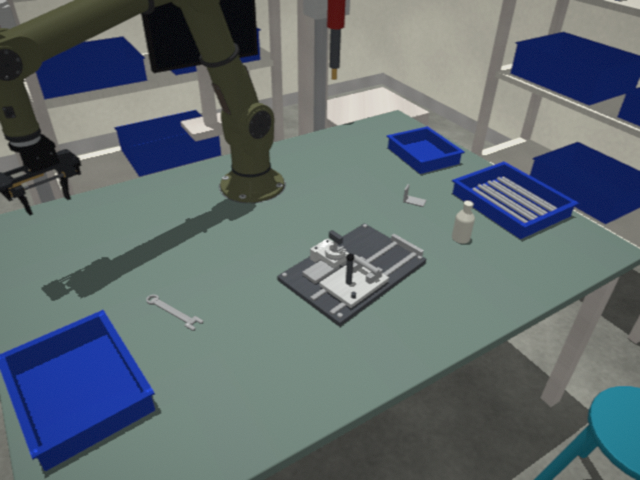

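```bash
cat >> h.py <<'E'
def load(f): return dict(np.load('pics/'+f+'.npz'))
E
python3 - <<'E'
from h import *
from scipy.optimize import least_squares
c=load('top0.png');s=load('scene0.png')
P=[(225,199),(354,174),(371,257),(240,284)]
L=np.array([(.12,.21,.018),(.12,-.15,.018),(-.12,-.15,.018),(-.12,.21,.018)])
S=[(278,280,(-.12,-.15,.018)),(343,321,(.12,-.15,.018)),(425,262,(.12,.21,.018))]
W=lambda q,l:np.c_[l[:,0]*np.cos(q[2])-l[:,1]*np.sin(q[2])+q[0],l[:,0]*np.sin(q[2])+l[:,1]*np.cos(q[2])+q[1],l[:,2]]
r=least_squares(lambda q:(proj(c,W(q,L))-P).ravel(),[.6,0,0]);print(r.x,r.fun.round(1))
Ls=np.array([a[2] for a in S]);Ps=np.array([a[:2] for a in S])
r=least_squares(lambda q:np.r_[(proj(c,W(q,L))-P).ravel(),(proj(s,W(q,Ls))-Ps).ravel()],[.6,0,0]);print(r.x,r.fun.round(1))
q=r.x
K=np.array([(-.045,0,.124),(.05,-.045,.131)]);print(W(q,K),proj(c,W(q,K)),proj(s,W(q,K)))
cv2.imwrite('pics/t_crop.png',np.hstack([cv2.resize(x[a:a+80,b:b+80,::-1],(400,400),interpolation=cv2.INTER_CUBIC) for x,a,b in((c['image'],180,270),(s['image'],220,300))]))
E
```

```text
[0.56808037 0.00901558 0.21963048] [-0.6 -1.1 -0.3 -1.3  0.9  1.4 -0.   0.9]
[0.57060415 0.00949095 0.2286449 ] [-1.  -1.3 -0.9 -2.6  1.  -0.2  0.4  0.5 -1.5 -3.5 -2.2  2.2  1.8 -3.7]
[[ 0.5267753  -0.00070865  0.124     ]
 [ 0.62950248 -0.023005    0.131     ]] [[310.97912444 236.93545201]
 [320.97291911 195.49463716]] [[335.74840675 234.44528708]
 [350.78830062 256.10290946]]
```

View pics/t_crop.png

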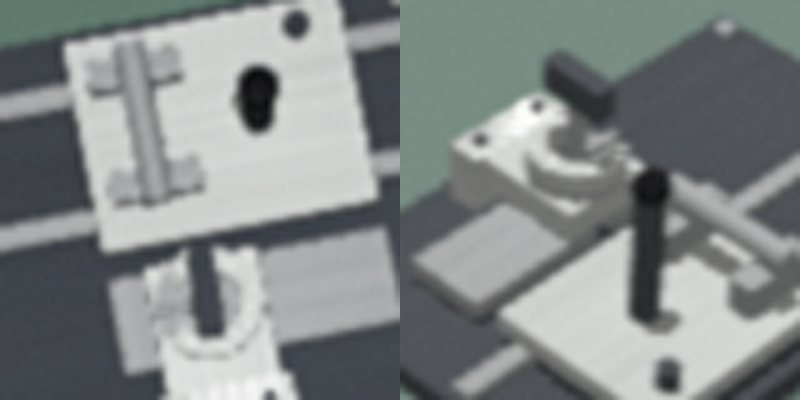

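>>> {"fn": "drive_tool", "kwargs": {
  "moves": [
    {"x": 28, "y": -29, "z": -10, "rz": -0.173, "fingers": -1},
    {"x": 56, "y": -58, "z": -20, "rz": -0.346},
    {"x": 85, "y": -87, "z": -30, "rz": -0.519},
    {"x": 113, "y": -116, "z": -40, "rz": -0.692},
    {"x": 141, "y": -145, "z": -50, "rz": -0.865},
    {"x": 170, "y": -174, "z": -60, "rz": -1.038},
    {"x": 198, "y": -203, "z": -60, "rz": -1.211},
    {"x": 226, "y": -231, "z": -60, "rz": -1.384},
    {"x": 254, "y": -260, "z": -60, "rz": -1.557},
    {"x": 283, "y": -289, "z": -60, "rz": -1.73},
    {"x": 311, "y": -318, "z": -60, "rz": -1.903},
    {"x": 339, "y": -347, "z": -60, "rz": -2.076},
    {"x": 367, "y": -376, "z": -60, "rz": -2.249},
    {"x": 396, "y": -405, "z": -60, "rz": -2.422},
    {"x": 424, "y": -434, "z": -60, "rz": -2.595},
    {"x": 452, "y": -463, "z": -60, "rz": -2.768},
    {"x": 480, "y": -491, "z": -60, "rz": -2.941},
    {"x": 509, "y": -520, "z": -60, "rz": -3.117},
    {"x": 509, "y": -520, "z": -60, "rz": -3.117},
    {"x": 509, "y": -520, "z": -60, "rz": -3.117}
  ]
}}

```text
invalid input at $.moves[0]: expected keys x, y, z, rx, ry, rz, fingers
```

```bash
python3 - <<'E'
from h import *
c=snap('wrist','w1.png');R=np.array(c['R']);print(c['fx'],-R.T@np.array(c['t']).ravel())
o=sensors.get_obs();print({k:np.round(o[k],3).tolist() for k in('time_s','qpos','tool_pos','tool_rot','force')})
E
```

```text
408.98428675057295 [ 0.22897744 -0.61255478  0.38368013]
{'time_s': 0.15, 'qpos': [76.667, 18.428, -4.016, 83.159, 1.295, 78.539, -3.261], 'tool_pos': [0.159, -0.63, 0.23], 'tool_rot': [-179.919, 0.005, 14.142], 'force': [-0.043, 0.198, 0.787]}
```

View pics/w1.png

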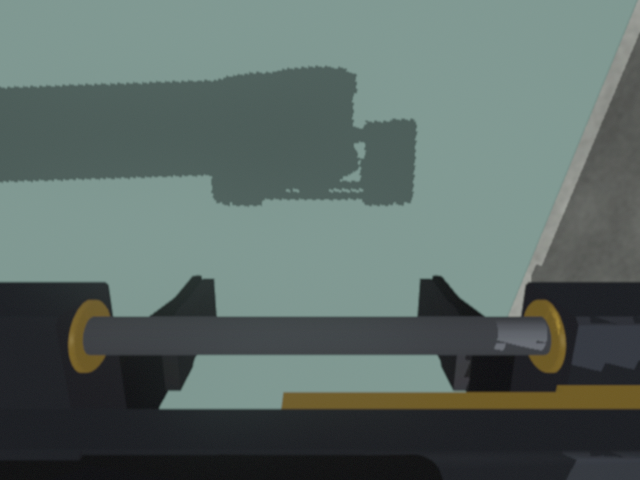

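>>> {"fn": "drive_tool", "kwargs": {
  "moves": [
    {"x": 32, "y": -29, "z": -10, "rx": 0, "ry": 0, "rz": -0.173, "fingers": -1},
    {"x": 63, "y": -58, "z": -20, "rx": 0, "ry": 0, "rz": -0.346, "fingers": -1},
    {"x": 95, "y": -86, "z": -30, "rx": 0, "ry": 0, "rz": -0.519, "fingers": -1},
    {"x": 127, "y": -115, "z": -40, "rx": 0, "ry": 0, "rz": -0.692, "fingers": -1},
    {"x": 158, "y": -144, "z": -50, "rx": 0, "ry": 0, "rz": -0.865, "fingers": -1},
    {"x": 190, "y": -173, "z": -60, "rx": 0, "ry": 0, "rz": -1.038, "fingers": -1},
    {"x": 222, "y": -201, "z": -60, "rx": 0, "ry": 0, "rz": -1.211, "fingers": -1},
    {"x": 253, "y": -230, "z": -60, "rx": 0, "ry": 0, "rz": -1.384, "fingers": -1},
    {"x": 285, "y": -259, "z": -60, "rx": 0, "ry": 0, "rz": -1.557, "fingers": -1},
    {"x": 317, "y": -288, "z": -60, "rx": 0, "ry": 0, "rz": -1.73, "fingers": -1},
    {"x": 348, "y": -317, "z": -60, "rx": 0, "ry": 0, "rz": -1.903, "fingers": -1},
    {"x": 380, "y": -345, "z": -60, "rx": 0, "ry": 0, "rz": -2.076, "fingers": -1},
    {"x": 412, "y": -374, "z": -60, "rx": 0, "ry": 0, "rz": -2.249, "fingers": -1},
    {"x": 443, "y": -403, "z": -60, "rx": 0, "ry": 0, "rz": -2.422, "fingers": -1},
    {"x": 475, "y": -432, "z": -60, "rx": 0, "ry": 0, "rz": -2.595, "fingers": -1},
    {"x": 507, "y": -460, "z": -60, "rx": 0, "ry": 0, "rz": -2.768, "fingers": -1},
    {"x": 538, "y": -489, "z": -60, "rx": 0, "ry": 0, "rz": -2.941, "fingers": -1},
    {"x": 570, "y": -518, "z": -60, "rx": 0, "ry": 0, "rz": -3.117, "fingers": -1},
    {"x": 570, "y": -518, "z": -60, "rx": 0, "ry": 0, "rz": -3.117, "fingers": -1},
    {"x": 570, "y": -518, "z": -60, "rx": 0, "ry": 0, "rz": -3.117, "fingers": -1}
  ]
}}

```text
time_s: 2.65
tool_pos: [0.5846, 0.0106, 0.2901]
tool_rot: [-180.0, -0.1, -167.3]
force: [0.3, -0.3, -0.2]
grip_width: 0.0871
grasp_force: 0.0
```

```bash
python3 - <<'E'
from h import *
c=snap('wrist','w2.png');R=np.array(c['R']);print(c['fx'],-R.T@np.array(c['t']).ravel())
o=sensors.get_obs();print({k:np.round(o[k],3).tolist() for k in('time_s','qpos','tool_pos','tool_rot','force')})
E
```

```text
408.98428675057295 [ 0.51467593 -0.00524213  0.44425756]
{'time_s': 2.7, 'qpos': [35.966, 13.966, -47.072, 86.147, 10.279, 84.386, 91.318], 'tool_pos': [0.585, 0.01, 0.29], 'tool_rot': [-179.952, -0.057, -167.408], 'force': [-0.707, -0.539, 0.093]}
```

View pics/w2.png

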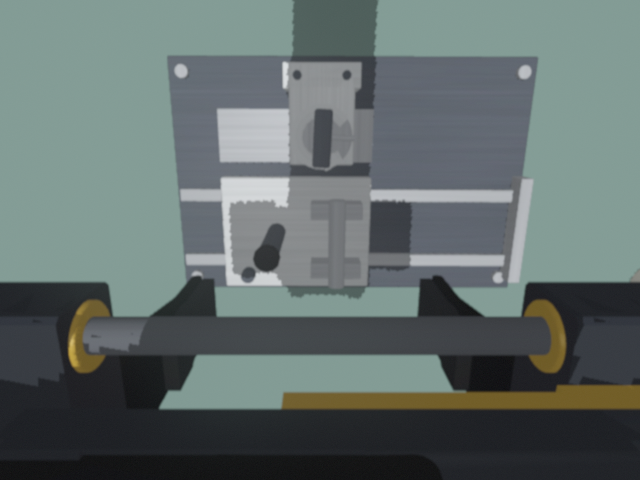

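```bash
python3 - <<'E'
from h import *
from scipy.optimize import least_squares
c=load('w2.png')
# px, fixture coords
D=[((168,57),(-.12,-.15,.018)),((536,57),(-.12,.21,.018)),((266,258),(.05,-.045,.131))]
P=np.array([d[0] for d in D]);L=np.array([d[1] for d in D])
W=lambda q,l:np.c_[l[:,0]*np.cos(q[2])-l[:,1]*np.sin(q[2])+q[0],l[:,0]*np.sin(q[2])+l[:,1]*np.cos(q[2])+q[1],l[:,2]]
r=least_squares(lambda q:(proj(c,W(q,L))-P).ravel(),[.57,0,.22]);q=r.x;print(q,r.fun.round(1))
K=np.array([(-.045+a,b,.124) for a,b in((-.022,-.007),(-.022,.007),(.022,.007),(.022,-.007),(0,0))]);w=W(q,K);p=proj(c,w);print(w[-1],p)
B=proj(c,W(q,np.array([(.12,-.15,.018),(.12,.21,.018)])));print(B)
im=c['image'][:,:,::-1].copy();a,b=90,260
z=cv2.resize(im[a:a+100,b:b+130],(780,600),interpolation=cv2.INTER_CUBIC)
for u in p: cv2.circle(z,(int((u[0]-b+.5)*6),int((u[1]-a+.5)*6)),3,(0,0,255),-1)
cv2.imwrite('pics/w2c.png',z)
E
```

```text
[0.56743082 0.01088148 0.22050942] [-2.5 -1.5  2.9 -0.6 -0.3  2.6]
[0.52352044 0.00103878 0.124     ] [[312.89461384 109.1116679 ]
 [331.61241002 109.1585365 ]
 [330.93110542 168.50696715]
 [312.89391435 168.46342698]
 [322.0799817  139.35966098]]
[[185.78894112 287.66669442]
 [507.76626058 288.38554884]]
```

View pics/w2c.png

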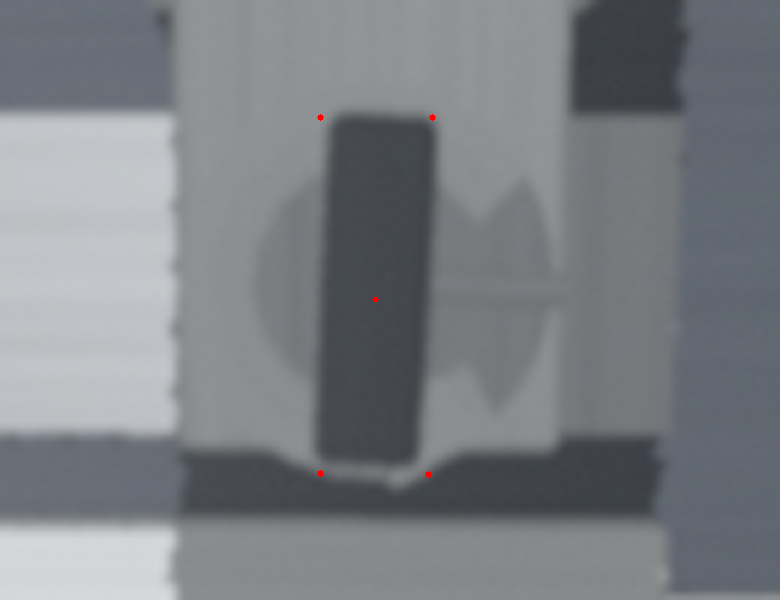

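```bash
python3 - <<'E'
from h import *
c=load('w2.png')
w=np.array([back(c,260+x/6-.5,90+y/6-.5,.124) for x,y in((330,114),(436,120),(418,463),(316,457))]);print(w)
m=w.mean(0);d=(w[2]+w[3]-w[0]-w[1])/2;e=(w[1]+w[2]-w[0]-w[3])/2
yaw=np.degrees(np.arctan2(d[1],d[0]));print('knob',m,yaw,np.linalg.norm(d),np.linalg.norm(e))
o=sensors.get_obs();ps=np.radians(o['tool_rot'][2]);D=m-o['tool_pos']
print('tool shift',D[0]*np.cos(ps)+D[1]*np.sin(ps),D[0]*np.sin(ps)-D[1]*np.cos(ps),'rz deg',o['tool_rot'][2]+180-yaw)
E
```

```text
[[ 0.50289267 -0.00952868  0.124     ]
 [ 0.50066784  0.00351791  0.124     ]
 [ 0.54238271  0.0110219   0.124     ]
 [ 0.54454761 -0.00199905  0.124     ]]
knob [0.52262271 0.00075302 0.124     ] 10.221983800130895 0.042357213979929524 0.01321728797797513
tool shift 0.0624638922361095 0.0046184678299416235 rz deg 2.3699095642321506
```

>>> {"fn": "drive_tool", "kwargs": {
  "moves": [
    {"x": 31, "y": 2, "z": 0, "rx": 0, "ry": 0, "rz": 0.02, "fingers": -1},
    {"x": 62, "y": 4.5, "z": 0, "rx": 0, "ry": 0, "rz": 0.042, "fingers": -1},
    {"x": 62, "y": 4.5, "z": 40, "rx": 0, "ry": 0, "rz": 0.042, "fingers": -1},
    {"x": 62, "y": 4.5, "z": 80, "rx": 0, "ry": 0, "rz": 0.042, "fingers": -1},
    {"x": 62, "y": 4.5, "z": 110, "rx": 0, "ry": 0, "rz": 0.042, "fingers": -1},
    {"x": 62, "y": 4.5, "z": 140, "rx": 0, "ry": 0, "rz": 0.042, "fingers": -1},
    {"x": 62, "y": 4.5, "z": 165, "rx": 0, "ry": 0, "rz": 0.042, "fingers": -1},
    {"x": 62, "y": 4.5, "z": 180, "rx": 0, "ry": 0, "rz": 0.042, "fingers": -1},
    {"x": 62, "y": 4.5, "z": 188, "rx": 0, "ry": 0, "rz": 0.042, "fingers": -1},
    {"x": 62, "y": 4.5, "z": 188, "rx": 0, "ry": 0, "rz": 0.042, "fingers": -1},
    {"x": 62, "y": 4.5, "z": 188, "rx": 0, "ry": 0, "rz": 0.042, "fingers": -1}
  ]
}}

```text
time_s: 4.08
tool_pos: [0.5242, 0.0019, 0.1034]
tool_rot: [-180.0, 0.1, -169.7]
force: [-0.2, -0.3, 0.3]
grip_width: 0.0871
grasp_force: 0.0
```

```bash
python3 - <<'E'
from h import *
c=snap('wrist','w3.png')
o=sensors.get_obs();print({k:np.round(o[k],4).tolist() for k in('time_s','tool_pos','tool_rot','force')})
E
```

```text
{'time_s': 4.125, 'tool_pos': [0.5242, 0.0019, 0.1034], 'tool_rot': [-179.961, 0.0829, -169.6771], 'force': [-0.2817, -0.4709, -0.8686]}
```

View pics/w3.png

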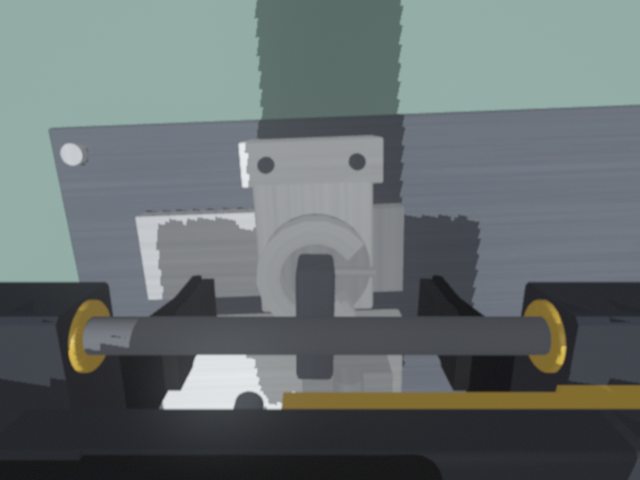

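>>> {"fn": "drive_tool", "kwargs": {
  "force": 25,
  "moves": [
    {"x": 1, "y": -0.8, "z": 1, "rx": 0, "ry": 0, "rz": 0, "fingers": 0.2},
    {"x": 1, "y": -0.8, "z": 1, "rx": 0, "ry": 0, "rz": 0, "fingers": 1},
    {"x": 1, "y": -0.8, "z": 1, "rx": 0, "ry": 0, "rz": 0, "fingers": 1},
    {"x": 1, "y": -0.8, "z": 1, "rx": 0, "ry": 0, "rz": 0, "fingers": 1},
    {"x": 1, "y": -0.8, "z": 1, "rx": 0, "ry": 0, "rz": 0, "fingers": 1},
    {"x": 1, "y": -0.8, "z": 1, "rx": 0, "ry": 0, "rz": 0, "fingers": 1}
  ]
}}

```text
time_s: 4.88
tool_pos: [0.5226, 0.001, 0.1015]
tool_rot: [-180.0, -0.0, -169.7]
force: [0.1, -0.5, -0.0]
grip_width: 0.0344
grasp_force: 0.0
```

>>> {"fn": "drive_tool", "kwargs": {
  "moves": [
    {"x": 0, "y": 0, "z": 0, "rx": 0, "ry": 0, "rz": 0, "fingers": 1},
    {"x": 0, "y": 0, "z": 0, "rx": 0, "ry": 0, "rz": 0, "fingers": 1},
    {"x": 0, "y": 0, "z": 0, "rx": 0, "ry": 0, "rz": 0, "fingers": 1},
    {"x": 0, "y": 0, "z": 0, "rx": 0, "ry": 0, "rz": 0, "fingers": 1},
    {"x": 0, "y": 0, "z": 0, "rx": 0, "ry": 0, "rz": 0, "fingers": 1}
  ]
}}

```text
time_s: 5.5
tool_pos: [0.5226, 0.0009, 0.1015]
tool_rot: [-180.0, -0.0, -169.7]
force: [0.0, -1.0, 0.4]
grip_width: 0.0135
grasp_force: 25.0
```

>>> {"fn": "drive_tool", "kwargs": {
  "moves": [
    {"x": 0, "y": 0, "z": -2, "rx": 0, "ry": 0, "rz": 0, "fingers": 1},
    {"x": 0, "y": 0, "z": -4, "rx": 0, "ry": 0, "rz": 0, "fingers": 1},
    {"x": 0, "y": 0, "z": -6, "rx": 0, "ry": 0, "rz": 0, "fingers": 1},
    {"x": 0, "y": 0, "z": -8, "rx": 0, "ry": 0, "rz": 0, "fingers": 1},
    {"x": 0, "y": 0, "z": -8, "rx": 0, "ry": 0, "rz": 0, "fingers": 1}
  ]
}}

```text
time_s: 6.12
tool_pos: [0.5223, 0.0009, 0.1094]
tool_rot: [-180.0, -0.0, -169.7]
force: [0.7, -0.1, -9.5]
grip_width: 0.0138
grasp_force: 25.0
```

>>> {"fn": "drive_tool", "kwargs": {
  "moves": [
    {"x": 0, "y": 0, "z": -2, "rx": 0, "ry": 0, "rz": 0, "fingers": 1},
    {"x": 0, "y": 0, "z": -4, "rx": 0, "ry": 0, "rz": 0, "fingers": 1},
    {"x": 0, "y": 0, "z": -6, "rx": 0, "ry": 0, "rz": 0, "fingers": 1},
    {"x": 0, "y": 0, "z": -7, "rx": 0, "ry": 0, "rz": 0, "fingers": 1},
    {"x": 0, "y": 0, "z": -7, "rx": 0, "ry": 0, "rz": 0, "fingers": 1},
    {"x": 0, "y": 0, "z": -7, "rx": 0, "ry": 0, "rz": 0, "fingers": 1}
  ]
}}

```text
time_s: 6.88
tool_pos: [0.5224, 0.001, 0.1164]
tool_rot: [-180.0, -0.0, -169.7]
force: [1.7, -0.6, -11.5]
grip_width: 0.0138
grasp_force: 25.0
```

>>> {"fn": "drive_tool", "kwargs": {
  "moves": [
    {"x": 0, "y": 0, "z": 0, "rx": 0, "ry": 0, "rz": 0.12, "fingers": 1},
    {"x": 0, "y": 0, "z": 0, "rx": 0, "ry": 0, "rz": 0.24, "fingers": 1},
    {"x": 0, "y": 0, "z": 0, "rx": 0, "ry": 0, "rz": 0.36, "fingers": 1},
    {"x": 0, "y": 0, "z": 0, "rx": 0, "ry": 0, "rz": 0.48, "fingers": 1},
    {"x": 0, "y": 0, "z": 0, "rx": 0, "ry": 0, "rz": 0.6, "fingers": 1},
    {"x": 0, "y": 0, "z": 0, "rx": 0, "ry": 0, "rz": 0.72, "fingers": 1},
    {"x": 0, "y": 0, "z": 0, "rx": 0, "ry": 0, "rz": 0.84, "fingers": 1},
    {"x": 0, "y": 0, "z": 0, "rx": 0, "ry": 0, "rz": 0.96, "fingers": 1},
    {"x": 0, "y": 0, "z": 0, "rx": 0, "ry": 0, "rz": 1.08, "fingers": 1},
    {"x": 0, "y": 0, "z": 0, "rx": 0, "ry": 0, "rz": 1.2, "fingers": 1},
    {"x": 0, "y": 0, "z": 0, "rx": 0, "ry": 0, "rz": 1.3, "fingers": 1},
    {"x": 0, "y": 0, "z": 0, "rx": 0, "ry": 0, "rz": 1.4, "fingers": 1},
    {"x": 0, "y": 0, "z": 0, "rx": 0, "ry": 0, "rz": 1.46, "fingers": 1},
    {"x": 0, "y": 0, "z": 0, "rx": 0, "ry": 0, "rz": 1.46, "fingers": 1},
    {"x": 0, "y": 0, "z": 0, "rx": 0, "ry": 0, "rz": 1.46, "fingers": 1}
  ]
}}

```text
time_s: 8.75
tool_pos: [0.5226, 0.0012, 0.1165]
tool_rot: [180.0, -0.0, 106.7]
force: [1.4, 0.0, -11.8]
grip_width: 0.0135
grasp_force: 25.0
```

```bash
python3 - <<'E'
from h import *
c=snap('wrist','w4.png');s=snap('top','t4.png')
o=sensors.get_obs();print({k:np.round(o[k],4).tolist() for k in('time_s','qpos','tool_pos','tool_rot','force')})
E
```

```text
{'time_s': 8.85, 'qpos': [30.4259, 10.9291, -36.4779, 108.0476, 7.2331, 63.311, 7.9018], 'tool_pos': [0.5226, 0.0012, 0.1165], 'tool_rot': [179.9976, -0.0126, 106.7164], 'force': [2.0711, 0.4336, -11.395]}
```

View pics/w4.png

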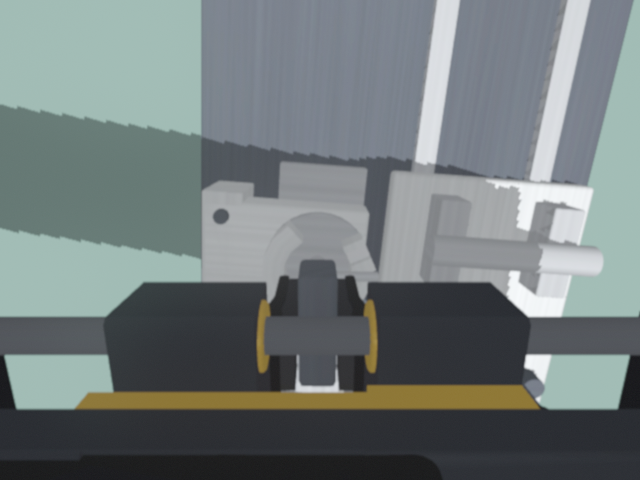

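```bash
python3 - <<'E'
from h import *
c=load('w4.png');im=c['image'][:,:,::-1].copy();a,b=195,250
g=im[a:a+95,b:b+145].astype(float);z=np.clip((cv2.resize(g,None,fx=5.5,fy=5.5,interpolation=cv2.INTER_CUBIC)-80)*2,0,255).astype(np.uint8)
d0=np.radians(10.2+90)
for k in np.arange(0,1.6,.1):
  for r in (.0285,.034):
    t=d0-k;u=proj(c,[.5226+r*np.cos(t),.0011+r*np.sin(t),.074])[0]
    q=(int((u[0]-b+.5)*5.5),int((u[1]-a+.5)*5.5));cv2.circle(z,q,2,(0,0,255),-1)
  if round(k*10)%2==0: cv2.putText(z,'%.1f'%k,(q[0]+6,q[1]),0,.45,(255,0,0),1)
cv2.imwrite('pics/w4c.png',z)
E
```

```text
(no output)
```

View pics/w4c.png

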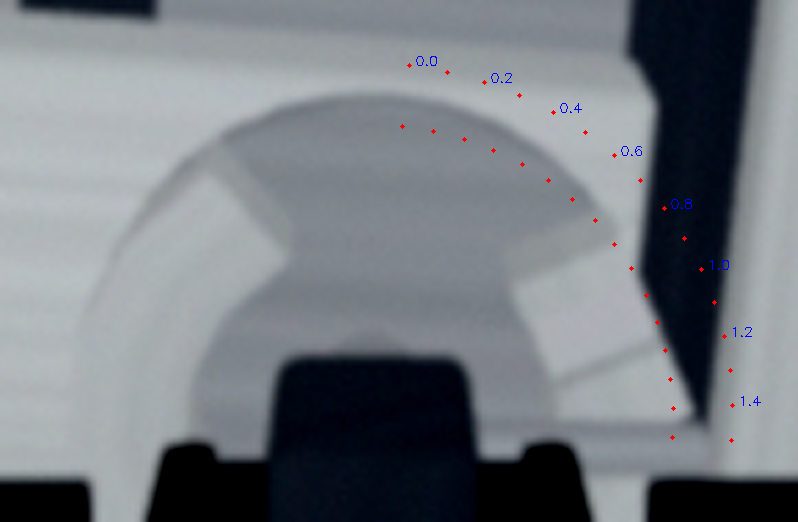

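```bash
python3 - <<'E'
from h import *
c=load('w4.png')
def f(x,y,z=.074):
    p=back(c,250+x/5.5-.5,195+y/5.5-.5,z)-[.5226,.0011,0]
    return np.hypot(*p[:2])*1e3,np.radians(100.2)-np.arctan2(p[1],p[0])
for q in((560,385),(665,345),(515,290),(605,240),(690,415)):print(q,np.round(f(*q),3))
for q in((560,423),(695,423),(560,468),(700,468)):print('dog',q,np.round(f(*q,.0795),3))
E
```

```text
(560, 385) [18.351  1.243]
(665, 345) [28.564  1.18 ]
(515, 290) [18.84   0.693]
(605, 240) [28.036  0.77 ]
(690, 415) [30.063  1.424]
dog (560, 423) [17.665  1.333]
dog (695, 423) [29.778  1.382]
dog (560, 468) [17.766  1.578]
dog (700, 468) [30.397  1.526]
```

>>> {"fn": "drive_tool", "kwargs": {
  "moves": [
    {"x": 0, "y": 0, "z": 0, "rx": 0, "ry": 0, "rz": -0.12, "fingers": 1},
    {"x": 0, "y": 0, "z": 0, "rx": 0, "ry": 0, "rz": -0.24, "fingers": 1},
    {"x": 0, "y": 0, "z": 0, "rx": 0, "ry": 0, "rz": -0.34, "fingers": 1},
    {"x": 0, "y": 0, "z": 0, "rx": 0, "ry": 0, "rz": -0.405, "fingers": 1},
    {"x": 0, "y": 0, "z": 0.8, "rx": 0, "ry": 0, "rz": -0.405, "fingers": 1},
    {"x": 0, "y": 0, "z": 1.6, "rx": 0, "ry": 0, "rz": -0.405, "fingers": 1},
    {"x": 0, "y": 0, "z": 2.2, "rx": 0, "ry": 0, "rz": -0.405, "fingers": 1},
    {"x": 0, "y": 0, "z": 2.6, "rx": 0, "ry": 0, "rz": -0.405, "fingers": 1},
    {"x": 0, "y": 0, "z": 2.6, "rx": 0, "ry": 0, "rz": -0.405, "fingers": 1}
  ]
}}

```text
time_s: 9.98
tool_pos: [0.5226, 0.0011, 0.1139]
tool_rot: [-180.0, -0.0, 129.9]
force: [0.4, 1.7, -11.1]
grip_width: 0.0137
grasp_force: 25.0
```

>>> {"fn": "drive_tool", "kwargs": {
  "moves": [
    {"x": 0, "y": 0, "z": 0.2, "rx": 0, "ry": 0, "rz": 0, "fingers": 1},
    {"x": 0, "y": 0, "z": 0.4, "rx": 0, "ry": 0, "rz": 0, "fingers": 1},
    {"x": 0, "y": 0, "z": 0.5, "rx": 0, "ry": 0, "rz": 0, "fingers": 1},
    {"x": 0, "y": 0, "z": 0.5, "rx": 0, "ry": 0, "rz": 0, "fingers": 1}
  ]
}}

```text
time_s: 10.48
tool_pos: [0.5227, 0.001, 0.1134]
tool_rot: [-180.0, -0.0, 129.9]
force: [0.3, 1.5, -9.9]
grip_width: 0.0139
grasp_force: 25.0
```

>>> {"fn": "drive_tool", "kwargs": {
  "moves": [
    {"x": 0, "y": 0, "z": 0.1, "rx": 0, "ry": 0, "rz": 0, "fingers": 1},
    {"x": 0, "y": 0, "z": 0.2, "rx": 0, "ry": 0, "rz": 0, "fingers": 1},
    {"x": 0, "y": 0, "z": 0.2, "rx": 0, "ry": 0, "rz": 0, "fingers": 1}
  ]
}}

```text
time_s: 10.85
tool_pos: [0.5226, 0.001, 0.1132]
tool_rot: [-180.0, -0.0, 129.9]
force: [0.5, 1.4, -10.4]
grip_width: 0.0137
grasp_force: 25.0
```

>>> {"fn": "drive_tool", "kwargs": {
  "moves": [
    {"x": 0, "y": 0, "z": 0.1, "rx": 0, "ry": 0, "rz": 0, "fingers": 1},
    {"x": 0, "y": 0, "z": 0.2, "rx": 0, "ry": 0, "rz": 0, "fingers": 1},
    {"x": 0, "y": 0, "z": 0.3, "rx": 0, "ry": 0, "rz": 0, "fingers": 1},
    {"x": 0, "y": 0, "z": 0.3, "rx": 0, "ry": 0, "rz": 0, "fingers": 1}
  ]
}}

```text
time_s: 11.35
tool_pos: [0.5226, 0.001, 0.1129]
tool_rot: [-180.0, 0.0, 129.9]
force: [0.7, 1.0, -10.2]
grip_width: 0.0136
grasp_force: 25.0
```

>>> {"fn": "drive_tool", "kwargs": {
  "moves": [
    {"x": 0, "y": 0, "z": 0.1, "rx": 0, "ry": 0, "rz": 0, "fingers": 1},
    {"x": 0, "y": 0, "z": 0.2, "rx": 0, "ry": 0, "rz": 0, "fingers": 1},
    {"x": 0, "y": 0, "z": 0.3, "rx": 0, "ry": 0, "rz": 0, "fingers": 1},
    {"x": 0, "y": 0, "z": 0.3, "rx": 0, "ry": 0, "rz": 0, "fingers": 1}
  ]
}}

```text
time_s: 11.85
tool_pos: [0.5226, 0.001, 0.1126]
tool_rot: [-180.0, 0.0, 129.9]
force: [1.0, 1.5, -9.7]
grip_width: 0.0136
grasp_force: 25.0
```

>>> {"fn": "drive_tool", "kwargs": {
  "moves": [
    {"x": 0, "y": 0, "z": 0.4, "rx": 0, "ry": 0, "rz": 0, "fingers": 1},
    {"x": 0, "y": 0, "z": 0.8, "rx": 0, "ry": 0, "rz": 0, "fingers": 1},
    {"x": 0, "y": 0, "z": 1.2, "rx": 0, "ry": 0, "rz": 0, "fingers": 1},
    {"x": 0, "y": 0, "z": 1.2, "rx": 0, "ry": 0, "rz": 0, "fingers": 1}
  ]
}}

```text
time_s: 12.35
tool_pos: [0.5226, 0.001, 0.1114]
tool_rot: [-180.0, 0.0, 129.9]
force: [1.5, 1.1, -9.6]
grip_width: 0.0138
grasp_force: 25.0
```

>>> {"fn": "drive_tool", "kwargs": {
  "moves": [
    {"x": 0, "y": 0, "z": 0.4, "rx": 0, "ry": 0, "rz": 0, "fingers": 1},
    {"x": 0, "y": 0, "z": 0.8, "rx": 0, "ry": 0, "rz": 0, "fingers": 1},
    {"x": 0, "y": 0, "z": 1.2, "rx": 0, "ry": 0, "rz": 0, "fingers": 1},
    {"x": 0, "y": 0, "z": 1.2, "rx": 0, "ry": 0, "rz": 0, "fingers": 1}
  ]
}}

```text
time_s: 12.85
tool_pos: [0.5227, 0.001, 0.1102]
tool_rot: [-180.0, 0.0, 129.9]
force: [1.2, 1.0, -9.0]
grip_width: 0.0138
grasp_force: 25.0
```

>>> {"fn": "drive_tool", "kwargs": {
  "moves": [
    {"x": 0, "y": 0, "z": 0.1, "rx": 0, "ry": 0, "rz": 0, "fingers": 1},
    {"x": 0, "y": 0, "z": 0.2, "rx": 0, "ry": 0, "rz": 0, "fingers": 1},
    {"x": 0, "y": 0, "z": 0.3, "rx": 0, "ry": 0, "rz": 0, "fingers": 1},
    {"x": 0, "y": 0, "z": 0.3, "rx": 0, "ry": 0, "rz": 0, "fingers": 1}
  ]
}}

```text
time_s: 13.35
tool_pos: [0.5227, 0.001, 0.1099]
tool_rot: [-180.0, 0.0, 129.9]
force: [1.4, 0.6, -9.4]
grip_width: 0.0138
grasp_force: 25.0
```

Lift is about 8.4 mm; feeling for the floor in 0.1 mm steps.

>>> {"fn": "drive_tool", "kwargs": {
  "moves": [
    {"x": 0, "y": 0, "z": 0.1, "rx": 0, "ry": 0, "rz": 0, "fingers": 1},
    {"x": 0, "y": 0, "z": 0.2, "rx": 0, "ry": 0, "rz": 0, "fingers": 1},
    {"x": 0, "y": 0, "z": 0.2, "rx": 0, "ry": 0, "rz": 0, "fingers": 1}
  ]
}}

```text
time_s: 13.72
tool_pos: [0.5227, 0.001, 0.1097]
tool_rot: [-180.0, 0.0, 129.9]
force: [1.2, 1.2, -9.0]
grip_width: 0.0137
grasp_force: 25.0
```

>>> {"fn": "drive_tool", "kwargs": {
  "moves": [
    {"x": 0, "y": 0, "z": 0.1, "rx": 0, "ry": 0, "rz": 0, "fingers": 1},
    {"x": 0, "y": 0, "z": 0.2, "rx": 0, "ry": 0, "rz": 0, "fingers": 1},
    {"x": 0, "y": 0, "z": 0.2, "rx": 0, "ry": 0, "rz": 0, "fingers": 1}
  ]
}}

```text
time_s: 14.1
tool_pos: [0.5226, 0.001, 0.1095]
tool_rot: [-180.0, 0.0, 129.9]
force: [1.4, 0.8, -8.3]
grip_width: 0.0138
grasp_force: 25.0
```

>>> {"fn": "drive_tool", "kwargs": {
  "moves": [
    {"x": 0, "y": 0, "z": 0.1, "rx": 0, "ry": 0, "rz": 0, "fingers": 1},
    {"x": 0, "y": 0, "z": 0.1, "rx": 0, "ry": 0, "rz": 0, "fingers": 1}
  ]
}}

```text
time_s: 14.35
tool_pos: [0.5227, 0.001, 0.1095]
tool_rot: [-180.0, 0.0, 129.9]
force: [1.4, 0.9, -8.5]
grip_width: 0.0139
grasp_force: 25.0
```

>>> {"fn": "drive_tool", "kwargs": {
  "moves": [
    {"x": 0, "y": 0, "z": 0.1, "rx": 0, "ry": 0, "rz": 0, "fingers": 1},
    {"x": 0, "y": 0, "z": 0.1, "rx": 0, "ry": 0, "rz": 0, "fingers": 1}
  ]
}}

```text
time_s: 14.6
tool_pos: [0.5227, 0.001, 0.1094]
tool_rot: [-180.0, 0.0, 129.9]
force: [-0.5, 1.6, -7.9]
grip_width: 0.0136
grasp_force: 25.0
```

>>> {"fn": "drive_tool", "kwargs": {
  "moves": [
    {"x": 0, "y": 0, "z": 0.1, "rx": 0, "ry": 0, "rz": 0, "fingers": 1},
    {"x": 0, "y": 0, "z": 0.1, "rx": 0, "ry": 0, "rz": 0, "fingers": 1}
  ]
}}

```text
time_s: 14.85
tool_pos: [0.5227, 0.0009, 0.1094]
tool_rot: [-180.0, 0.0, 129.9]
force: [-0.2, 0.9, -6.3]
grip_width: 0.014
grasp_force: 25.0
```

>>> {"fn": "drive_tool", "kwargs": {
  "moves": [
    {"x": 0, "y": 0, "z": 0.1, "rx": 0, "ry": 0, "rz": 0, "fingers": 1},
    {"x": 0, "y": 0, "z": 0.2, "rx": 0, "ry": 0, "rz": 0, "fingers": 1},
    {"x": 0, "y": 0, "z": 0.2, "rx": 0, "ry": 0, "rz": 0, "fingers": 1}
  ]
}}

```text
time_s: 15.22
tool_pos: [0.5227, 0.001, 0.1093]
tool_rot: [-180.0, 0.0, 129.9]
force: [-1.3, 0.6, -3.9]
grip_width: 0.0138
grasp_force: 25.0
```

>>> {"fn": "drive_tool", "kwargs": {
  "moves": [
    {"x": 0, "y": 0, "z": 0.1, "rx": 0, "ry": 0, "rz": 0, "fingers": 1},
    {"x": 0, "y": 0, "z": 0.1, "rx": 0, "ry": 0, "rz": 0, "fingers": 1}
  ]
}}

```text
time_s: 15.48
tool_pos: [0.5227, 0.0009, 0.1092]
tool_rot: [-180.0, 0.0, 129.9]
force: [-1.6, 1.6, -1.7]
grip_width: 0.0142
grasp_force: 25.0
```

>>> {"fn": "drive_tool", "kwargs": {
  "force": 3,
  "moves": [
    {"x": 0, "y": 0, "z": 0, "rx": 0, "ry": 0, "rz": 0, "fingers": 1},
    {"x": 0, "y": 0, "z": 0, "rx": 0, "ry": 0, "rz": 0, "fingers": 0.5},
    {"x": 0, "y": 0, "z": 0, "rx": 0, "ry": 0, "rz": 0, "fingers": 0.3},
    {"x": 0, "y": 0, "z": 0, "rx": 0, "ry": 0, "rz": 0, "fingers": 0.3},
    {"x": 0, "y": 0, "z": 0, "rx": 0, "ry": 0, "rz": 0, "fingers": 0.3},
    {"x": 0, "y": 0, "z": 0, "rx": 0, "ry": 0, "rz": 0, "fingers": 0.3}
  ]
}}

```text
time_s: 16.23
tool_pos: [0.5227, 0.0009, 0.109]
tool_rot: [-180.0, 0.0, 129.9]
force: [0.3, -0.5, 0.6]
grip_width: 0.0302
grasp_force: 0.0
```

>>> {"fn": "drive_tool", "kwargs": {
  "moves": [
    {"x": 0, "y": 0, "z": -5, "rx": 0, "ry": 0, "rz": 0, "fingers": 0.3},
    {"x": 0, "y": 0, "z": -25, "rx": 0, "ry": 0, "rz": 0, "fingers": 0.3},
    {"x": 0, "y": 0, "z": -60, "rx": 0, "ry": 0, "rz": 0, "fingers": 0.3},
    {"x": 0, "y": 0, "z": -110, "rx": 0, "ry": 0, "rz": 0, "fingers": 0.3},
    {"x": 0, "y": 0, "z": -110, "rx": 0, "ry": 0, "rz": 0, "fingers": 0.3},
    {"x": 0, "y": 0, "z": -110, "rx": 0, "ry": 0, "rz": 0, "fingers": 0.3}
  ]
}}

```text
time_s: 16.98
tool_pos: [0.5225, 0.0009, 0.2188]
tool_rot: [-180.0, 0.0, 129.9]
force: [0.4, -0.3, -0.2]
grip_width: 0.0306
grasp_force: 0.0
```

```bash
python3 - <<'E'
from h import *
c=snap('wrist','w5.png');s=snap('scene','s5.png')
o=sensors.get_obs();print({k:np.round(o[k],4).tolist() for k in('time_s','qpos','tool_pos','tool_rot','force')})
z=np.hstack([cv2.resize(c['image'][:,:,::-1],(400,300)),cv2.resize(s['image'][220:295,295:395,::-1],(400,300),interpolation=cv2.INTER_CUBIC)])
cv2.imwrite('pics/ws5.png',z)
E
```

```text
{'time_s': 17.075, 'qpos': [34.396, 5.6995, -39.4428, 100.9842, 3.7322, 74.7636, 33.9822], 'tool_pos': [0.5218, 0.0009, 0.2177], 'tool_rot': [-179.9078, -0.0846, 129.8796], 'force': [0.2075, -0.772, -0.8107]}
```

View pics/ws5.png

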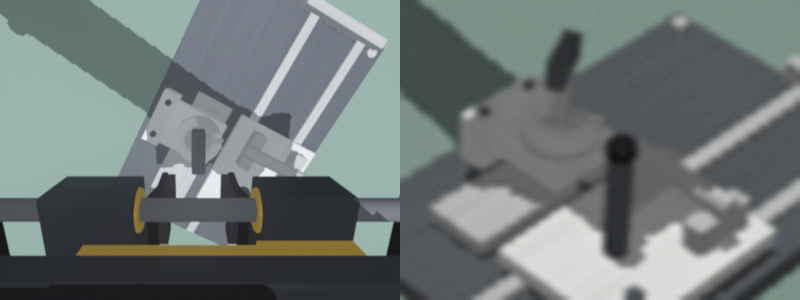

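>>> {"fn": "drive_tool", "kwargs": {
  "force": 12,
  "moves": [
    {"x": -12, "y": 9, "z": 0, "rx": 0, "ry": 0, "rz": -0.16, "fingers": -1},
    {"x": -24, "y": 18, "z": 0, "rx": 0, "ry": 0, "rz": -0.32, "fingers": -1},
    {"x": -36, "y": 27, "z": 0, "rx": 0, "ry": 0, "rz": -0.48, "fingers": -1},
    {"x": -48, "y": 37, "z": 0, "rx": 0, "ry": 0, "rz": -0.64, "fingers": -1},
    {"x": -60, "y": 46, "z": 0, "rx": 0, "ry": 0, "rz": -0.8, "fingers": -1},
    {"x": -72, "y": 55, "z": 0, "rx": 0, "ry": 0, "rz": -0.95, "fingers": -1},
    {"x": -83.5, "y": 64, "z": 0, "rx": 0, "ry": 0, "rz": -1.094, "fingers": -1},
    {"x": -83.5, "y": 64, "z": 0, "rx": 0, "ry": 0, "rz": -1.094, "fingers": -1},
    {"x": -83.5, "y": 64, "z": 0, "rx": 0, "ry": 0, "rz": -1.094, "fingers": -1}
  ]
}}

```text
time_s: 18.2
tool_pos: [0.6244, -0.0217, 0.218]
tool_rot: [180.0, -0.1, -167.6]
force: [-0.8, 0.3, -0.2]
grip_width: 0.087
grasp_force: 0.0
```

```bash
python3 - <<'E'
from h import *
c=load('w5.png')
print(proj(c,[.6252,-.0221,.131]),proj(c,[.5227,.001,.132]))
s=load('s5.png');print(proj(s,[.6252,-.0221,.131]),proj(s,[.5227,.001,.132]))
o=sensors.get_obs();print({k:np.round(o[k],4).tolist() for k in('time_s','qpos','tool_pos','tool_rot','force')})
E
```

```text
[[411.68327113 365.5616915 ]] [[316.7539553  246.57661685]]
[[350.11741242 255.05635305]] [[335.54644687 231.08434706]]
{'time_s': 18.2, 'qpos': [34.5229, 21.237, -44.6024, 86.6439, 15.0118, 78.399, 91.2655], 'tool_pos': [0.6244, -0.0217, 0.218], 'tool_rot': [179.955, -0.1044, -167.5517], 'force': [-0.84, 0.266, -0.1875]}
```

>>> {"fn": "drive_tool", "kwargs": {
  "moves": [
    {"x": 0, "y": 0, "z": 40, "rx": 0, "ry": 0, "rz": 0, "fingers": -1},
    {"x": 0, "y": 0, "z": 70, "rx": 0, "ry": 0, "rz": 0, "fingers": -1},
    {"x": 0, "y": 0, "z": 90, "rx": 0, "ry": 0, "rz": 0, "fingers": -1},
    {"x": 0, "y": 0, "z": 105, "rx": 0, "ry": 0, "rz": 0, "fingers": -1},
    {"x": 0, "y": 0, "z": 105, "rx": 0, "ry": 0, "rz": 0, "fingers": 1},
    {"x": 0, "y": 0, "z": 105, "rx": 0, "ry": 0, "rz": 0, "fingers": 1},
    {"x": 0, "y": 0, "z": 105, "rx": 0, "ry": 0, "rz": 0, "fingers": 1},
    {"x": 0, "y": 0, "z": 105, "rx": 0, "ry": 0, "rz": 0, "fingers": 1},
    {"x": 0, "y": 0, "z": 105, "rx": 0, "ry": 0, "rz": 0, "fingers": 1},
    {"x": 0, "y": 0, "z": 105, "rx": 0, "ry": 0, "rz": 0, "fingers": 1},
    {"x": 0, "y": 0, "z": 105, "rx": 0, "ry": 0, "rz": 0, "fingers": 1},
    {"x": 0, "y": 0, "z": 105, "rx": 0, "ry": 0, "rz": 0, "fingers": 1}
  ]
}}

```text
time_s: 19.7
tool_pos: [0.6253, -0.0222, 0.1139]
tool_rot: [-180.0, -0.0, -167.4]
force: [-0.1, -0.3, -0.1]
grip_width: 0.0214
grasp_force: 12.0
```

>>> {"fn": "drive_tool", "kwargs": {
  "moves": [
    {"x": 0, "y": 5, "z": 0, "rx": 0, "ry": 0, "rz": 0, "fingers": 1},
    {"x": 0, "y": 12, "z": 0, "rx": 0, "ry": 0, "rz": 0, "fingers": 1},
    {"x": 0, "y": 20, "z": 0, "rx": 0, "ry": 0, "rz": 0, "fingers": 1},
    {"x": 0, "y": 28, "z": 0, "rx": 0, "ry": 0, "rz": 0, "fingers": 1},
    {"x": 0, "y": 36, "z": 0, "rx": 0, "ry": 0, "rz": 0, "fingers": 1},
    {"x": 0, "y": 44, "z": 0, "rx": 0, "ry": 0, "rz": 0, "fingers": 1},
    {"x": 0, "y": 52, "z": 0, "rx": 0, "ry": 0, "rz": 0, "fingers": 1},
    {"x": 0, "y": 60, "z": 0, "rx": 0, "ry": 0, "rz": 0, "fingers": 1},
    {"x": 0, "y": 67, "z": 0, "rx": 0, "ry": 0, "rz": 0, "fingers": 1},
    {"x": 0, "y": 73, "z": 0, "rx": 0, "ry": 0, "rz": 0, "fingers": 1},
    {"x": 0, "y": 77, "z": 0, "rx": 0, "ry": 0, "rz": 0, "fingers": 1},
    {"x": 0, "y": 77, "z": 0, "rx": 0, "ry": 0, "rz": 0, "fingers": 1}
  ]
}}

```text
time_s: 21.2
tool_pos: [0.6084, 0.0543, 0.1139]
tool_rot: [179.9, 0.0, -167.4]
force: [1.6, 0.0, -1.9]
grip_width: 0.0208
grasp_force: 12.0
```

>>> {"fn": "drive_tool", "kwargs": {
  "moves": [
    {"x": 0, "y": 1, "z": 0, "rx": 0, "ry": 0, "rz": 0, "fingers": 1},
    {"x": 0, "y": 2, "z": 0, "rx": 0, "ry": 0, "rz": 0, "fingers": 1},
    {"x": 0, "y": 3, "z": 0, "rx": 0, "ry": 0, "rz": 0, "fingers": 1},
    {"x": 0, "y": 3, "z": 0, "rx": 0, "ry": 0, "rz": 0, "fingers": 1}
  ]
}}

```text
time_s: 21.7
tool_pos: [0.6081, 0.0556, 0.1139]
tool_rot: [-180.0, 0.0, -167.5]
force: [2.7, -1.5, -1.5]
grip_width: 0.0211
grasp_force: 12.0
```

>>> {"fn": "drive_tool", "kwargs": {
  "moves": [
    {"x": 0, "y": 0.5, "z": 0, "rx": 0, "ry": 0, "rz": 0, "fingers": 1},
    {"x": 0, "y": 1, "z": 0, "rx": 0, "ry": 0, "rz": 0, "fingers": 1},
    {"x": 0, "y": 1, "z": 0, "rx": 0, "ry": 0, "rz": 0, "fingers": 1}
  ]
}}

```text
time_s: 22.08
tool_pos: [0.608, 0.0557, 0.1139]
tool_rot: [-179.9, 0.0, -167.5]
force: [3.2, -3.9, -2.5]
grip_width: 0.0211
grasp_force: 12.0
```

At the stop (79.8 mm, and the force is rising). Releasing and retreating.

>>> {"fn": "drive_tool", "kwargs": {
  "moves": [
    {"x": 0, "y": 0, "z": 0, "rx": 0, "ry": 0, "rz": 0, "fingers": -1},
    {"x": 0, "y": 0, "z": 0, "rx": 0, "ry": 0, "rz": 0, "fingers": -1},
    {"x": 0, "y": 0, "z": 0, "rx": 0, "ry": 0, "rz": 0, "fingers": -1},
    {"x": 0, "y": 0, "z": 0, "rx": 0, "ry": 0, "rz": 0, "fingers": -1},
    {"x": 0, "y": 0, "z": -10, "rx": 0, "ry": 0, "rz": 0, "fingers": -1},
    {"x": 0, "y": 0, "z": -40, "rx": 0, "ry": 0, "rz": 0, "fingers": -1},
    {"x": 0, "y": 0, "z": -90, "rx": 0, "ry": 0, "rz": 0, "fingers": -1},
    {"x": 0, "y": 0, "z": -120, "rx": 0, "ry": 0, "rz": 0, "fingers": -1},
    {"x": 0, "y": 0, "z": -120, "rx": 0, "ry": 0, "rz": 0, "fingers": -1},
    {"x": 0, "y": 0, "z": -120, "rx": 0, "ry": 0, "rz": 0, "fingers": -1}
  ]
}}

```text
time_s: 23.32
tool_pos: [0.6073, 0.0569, 0.2336]
tool_rot: [-180.0, -0.0, -167.4]
force: [-0.3, 0.1, -0.1]
grip_width: 0.0869
grasp_force: 0.0
```

```bash
python3 - <<'E'
from h import *
s=snap('scene','s6.png');cv2.imwrite('pics/s6c.png',cv2.resize(s['image'][200:335,260:440,::-1],(800,600),interpolation=cv2.INTER_CUBIC))
p=proj(s,[[.608,.0557,.131],[.5227,.001,.132]]) if 0 else [proj(s,x)[0] for x in([.608,.0557,.131],[.5227,.001,.132])]
print([((u-260)*800/180,(v-200)*600/135) for u,v in p])
E
```

```text
[(np.float64(492.628324581151), np.float64(185.633555115289)), (np.float64(335.7619860698065), np.float64(138.1526535967435))]
```

View pics/s6c.png

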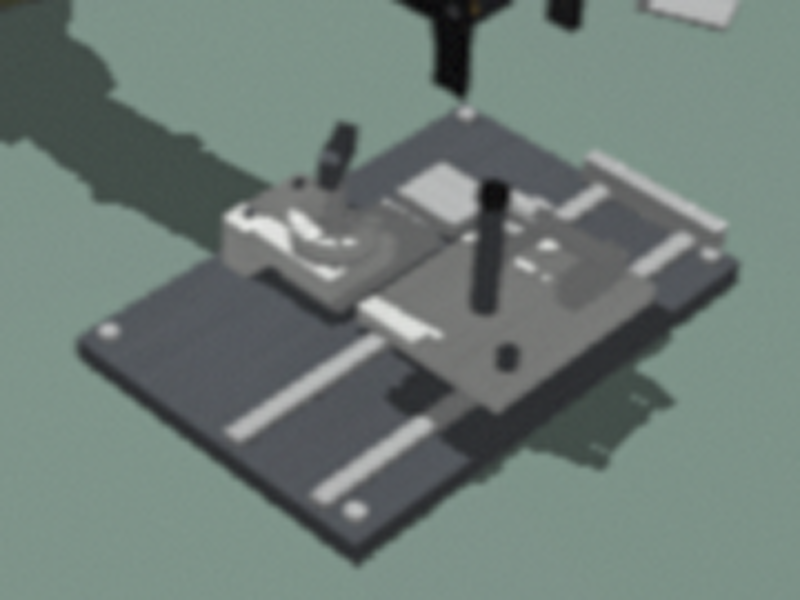

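```bash
python3 -c "
from h import *
print(workorder.sign_off())"
```

```text
the job is handed in; nothing more can be done
None
```

I parked the plunger in the rest notch at about 8 mm lift, slid the carriage about 79.8 mm to its end stop and handed the job in at about 23 s; no verdict came back.

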